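# Bring the sauce pump over the dessert bowl and hold the carousel

### The arm

A 6-joint arm with a two-finger parallel gripper is mounted at the origin on the work surface. World frame = base frame: x ahead of the robot, y to its left, z up, the work surface at z = 0. Lengths are in m, angles in rad, forces in N, time in s.
With the tool pointing down it reaches from about 0.25 to 0.725 m from the base axis. Payload 9.7 kg.
Tool frame: the origin (TCP) lies between the finger pads; the fingertips stand 11 mm ahead of it and the grasp point (between the pads) lies 8 mm behind it; z points along the fingers, y is the direction in which the jaws open and shut (so a half turn about z gives the same grasp; the last joint's range is limited). The gripper opens to 85 mm and grips with 20 to 120 N. Pads are 22 mm wide; open, the fingers measure 114 mm over their backs; the gripper's body (76 mm by 85 mm) begins 54 mm behind the grasp point. The pads swing forward as they close: fully open they stand 13 mm farther back than shut.
Start: joints at [-1.121, 0.087, 0.176, 1.66, 0, 1.571], TCP at [0.239, -0.495, 0.242] pointing down, gripper open.
Joint ranges: [-3.13, 3.13], [-0.85, 1.81], [-1.15, 1.24], [-2.2, 2.28], [-1.44, 1.52], [-3.14, 3.14]. Speed limits (rad/s): [2.22, 2.22, 2.57, 3.14, 3.14, 3.14].

### API

Orientations are given as [roll, pitch, yaw] about the fixed x, y, z axes, in that order (R = Rz(yaw) Ry(pitch) Rx(roll)).
In Python, from rig import env gives the robot as it stands.
- The arm moves only by the tool drive_tool, never from a script. Its argument "increments" is a list of rows, each a list of 7 numbers: the turn, a rotation vector about the world's x, y, z in degrees, then the shift along the world's x, y, z in cm, then the opening in per cent of the stroke, from 0 (shut) to 100 (fully open). In form: [[ax, ay, az, x, y, z, claw], ...]. A call has 1 to 10 rows; each row shifts and turns the commanded pose from where the row before left it; what a row does not reach is not made up. A row lasts 1/8 s, in which the tool goes at most 62.5 mm and 10.7 degrees, less where a joint would pass 70% of its speed; a pose out of reach is approached as far as the arm can. A call is refused whole if a number of a shift passes 6.25 or a number of a turn 10.7, either way. A call with a gripper value outside its range is refused whole. The fingers move at their own pace and stop on an object; "squeeze" is the grip in N (left out, the last holds). Time passes only in rows, so rows that do not move let the fingers close. It gives the time, the measured TCP pose, the force and the opening at its end, in the units of the state.
- env.read_state(): the state, without advancing time (a new reading comes with each control period).
- env.get_image(name): name is "scene" or "top" or "wrist"; returns the picture (480x640x3 uint8, blue, green, red); there is no depth.
- env.camera_params(name): a dict with "vfov" (degrees; the focal length in pixels is half the picture's height over the tangent of half this angle, whatever the lens; pixels are square), "cx", "cy" (the principal point, pixels), "distortion" ([k1, k2, p1, p2, k3] as OpenCV has them; the pictures are not rectified), "R" (3x3) and "t" (3): a world point X has camera coordinates R X + t; the wrist camera has in their place "hand_eye" (4x4, takes a point from camera to tool coordinates, whose origin is the TCP and whose axes are the flange's). Camera axes: x right, y down, z forward; pixel columns grow to the right and rows downward; lengths in m; the calibration is good to about 2 mm. A picture is of the moment at which its call begins: read the wrist's pose just before it. camera_params takes no time and is no camera call.
- env.sign_off(): hands the job in, once; it reports no verdict.
The state is a dict: "clock": time; "q": joint angles; "qvel": joint speeds; "joint_torque": joint torques, N m; "ee_pos": TCP position; "tool_rot": TCP orientation; "ft_force": force on the tool from outside, world axes, zero at the start; "ft_torque": the same for the moment, N m; "gripper_width": finger opening in m.
Only numpy, scipy, OpenCV 4.12 (cv2) and the standard library are available. Lean on these libraries where they do the work, as an engineer would, in place of code of your own. Each camera call takes 0.05 s, during which the arm holds its last target.

### The job

Turn the sauce carousel until the bottle with the pump faces front, its long spout over the middle of the white bowl on the drip tray. Finish while holding the black bar handle on top of the carousel's post firmly, keeping the carousel still there so that a colleague can press the pump. Do not push on the bottles, keep all six upright in their pockets, and leave the bowl and the things standing around the carousel where they are.

Things in the scene. Friction and masses are not known exactly. Their poses are not given: they have to be found in the camera images.
- station: fixed steel foot of the carousel: round, radius 128 mm, 18 mm tall, with a drip tray (120 mm wide, 18 mm tall) that juts out to 260 mm from the axis along its -x, the front of the station, which faces the far side of the table. Origin on the table, on the carousel's vertical axis; z up. A disc of radius 138 mm turns on it, top 36 mm above the table
- hub (a point): point on the axis, on the top face of the carousel's disc (radius 138 mm), 36 mm above the table; turns with the carousel, its x towards the pump bottle's pocket. Six square pockets (walls 22 mm tall) centred 97 mm from the axis, 60 degrees apart; a 16 mm post in the middle. It turns either way, more than a full turn, on a light bearing (0.06 N m) and stays where it is left
- handle: black bar handle fixed level across the top of the carousel's post; origin at its centre, on the axis, 284 mm above the table. 80 mm long, 18 mm wide, 28 mm tall (270 to 298 mm above the table). Its frame turns with the carousel: x along the bar, towards the pump bottle's pocket; y across the bar (the 18 mm to grip); z up. Highest thing there: the pump's top is at 212 mm
- nozzle (a point): open tip, pointing down, of the long curved spout of the pump: the point that must come over the bowl. About 188 mm from the carousel's axis, 182 mm above the table, 91 mm outward from the middle of the pump bottle
- pump_bottle: square white sauce bottle, 60 x 60 mm and 110 mm tall without its cap, loose in its pocket of the carousel; origin at the centre of its underside. The only one with a pump: collar, thin steel stem, flat round head 212 mm above the table, and a level spout, 10 mm thick, reaching outwards along the bottle's x, away from the carousel's axis
- bowl_rim (a point): centre of the mouth of the small white dessert bowl standing on the drip tray, 60 mm above the table. The bowl is 84 mm across, 42 mm tall, its wall 4 mm; its middle is 188 mm in front of the carousel's axis, give or take some mm
- bottle1: square white sauce bottle, 60 x 60 mm and 110 mm tall without its cap, loose in its pocket of the carousel; origin at the centre of its underside. Flat round screw cap, top 160 mm above the table
- bottle2: square white sauce bottle, 60 x 60 mm and 110 mm tall without its cap, loose in its pocket of the carousel; origin at the centre of its underside. Pointed nozzle cap, tip 194 mm above the table
- bottle3: square white sauce bottle, 60 x 60 mm and 110 mm tall without its cap, loose in its pocket of the carousel; origin at the centre of its underside. Flat round screw cap, top 160 mm above the table
- bottle4: square white sauce bottle, 60 x 60 mm and 110 mm tall without its cap, loose in its pocket of the carousel; origin at the centre of its underside. Pointed nozzle cap, tip 194 mm above the table
- bottle5: square white sauce bottle, 60 x 60 mm and 110 mm tall without its cap, loose in its pocket of the carousel; origin at the centre of its underside. Flat round screw cap, top 160 mm above the table
- spare_bottle: the same square bottle with a flat screw cap, 124 mm tall in all, standing on the table beside the drip tray; to be left alone; origin at the centre of its underside
- second_bowl: white dessert bowl like the one on the tray, 84 mm across and 42 mm tall, on the table beside the drip tray; to be left alone; origin at the centre of its underside
- spatula: spatula lying on the table beside the station; to be left alone; origin under its middle
- melon_half: half a small melon, cut face down, 100 mm across and 49 mm tall; to be left alone; origin at the centre of its underside
- pineapple: peeled pineapple standing on the table beside the station, 94 mm across and 112 mm tall; to be left alone; origin at the centre of its underside
There are look-alikes about, which are no part of the job. Leave any red look-alike of the bottle4 alone.

How it is judged:
At the end, for the whole second after the job is handed in: The tip of the pump's spout is within 18 mm of the middle of the bowl, seen from above; the fingers press on the black handle with more than 3 N; the carousel stands still (under 0.03 rad/s); all six bottles stand upright in their pockets and the bowl has moved less than 15 mm (horizontal distance between nozzle and bowl_rim below 0.018 m and contact force between the fingers and handle above 3 N and angular speed of handle below 0.03 rad/s and angle between each of pump_bottle, bottle1, bottle2, bottle3, bottle4, bottle5's own z axis and vertical below 0.12 rad and horizontal distance between each of pump_bottle, bottle1, bottle2, bottle3, bottle4, bottle5 and handle below 0.112 m and distance of bowl_rim from where it was at the start of the episode below 0.015 m); the arm keeps its last pose, push and grip.
It fails at once if the robot pushes on a bottle of the carousel with more than 2 N (contact force between any of the fingers, the arm and pump_bottle above 2 N or contact force between any of the fingers, the arm and bottle1 above 2 N or contact force between any of the fingers, the arm and bottle2 above 2 N or contact force between any of the fingers, the arm and bottle3 above 2 N or contact force between any of the fingers, the arm and bottle4 above 2 N or contact force between any of the fingers, the arm and bottle5 above 2 N).
It fails at once if a bottle on the carousel is tipped (angle between any of pump_bottle, bottle1, bottle2, bottle3, bottle4, bottle5's own z axis and vertical above 0.35 rad).
It fails at once if the bowl on the drip tray is moved more than 15 mm (distance of bowl_rim from where it was at the start of the episode above 0.015 m).
It fails at once if something else on the table is moved more than 30 mm (distance of any of spare_bottle, second_bowl, spatula, melon_half, pineapple from where it was at the start of the episode above 0.03 m).
It also fails if it takes over 58 s, if anything falls off the work surface, if the arm or the gripper's body presses on something with over 40 N, if the wrist force passes 120 N, or if a joint passes its speed limit or range.

## Working session

There is one attempt and no reset: what is moved stays moved. The work goes in short steps, Python scripts to look and compute and a tool call to move; the robot and the scene stay as the last step left them, time stands still between calls to the robot, and variables do not carry over. Pictures are saved under pics/ and viewed, and the job is handed in when it is done.

Besides the shell and the picture viewer there is one more tool, called as a command line: name --pt "numbers of a row" for each row, then --argument value for the rest. drive_tool: Moves the arm, as the interface text tells. Its arguments: {"type":"object","properties":{"increments":{"type":"array","items":{"type":"array","items":{"type":"number"}}},"squeeze":{"type":"number"}},"required":["increments"]}

```bash
mkdir -p pics; ls
python3 - <<'E'
from rig import env
import cv2
for n in ("scene","top","wrist"):
    p=env.camera_params(n); print(n,{k:(v if not hasattr(v,'tolist') else v.tolist()) for k,v in p.items()})
s=env.read_state();print(s)
for n in ("scene","top"):
    cv2.imwrite(f"pics/{n}0.png",env.get_image(n))
E
```

```text
pics
scene {'vfov': 49.20555601301304, 'cx': 317.24670123218124, 'cy': 235.73465663362444, 'distortion': [0.010268161211194183, 0.0, 0.0, 0.0, 0.0], 'R': [[-0.024404473676691848, 0.9996600598031724, -0.009175320096953644], [0.8587705363075195, 0.016264670685193244, -0.5121021640821267], [-0.5117788464118647, -0.02037707834357324, -0.8588755364099744]], 't': [-0.025674809091599776, -0.36612748773262727, 1.4615845552611715]}
top {'vfov': 43.95278955204304, 'cx': 319.9125969191141, 'cy': 249.11044823642825, 'distortion': [-0.09725005515149127, 0.0, 0.0, 0.0, 0.0], 'R': [[0.029077165561219802, -0.999563810303903, 0.005167937080522869], [-0.9843167453993227, -0.029532833329383584, -0.17392054646310273], [0.1739973079372518, -2.977048352327372e-05, -0.9847461276614939]], 't': [0.027856946153059815, 0.5369208125638586, 1.2106199595635798]}
wrist {'vfov': 65.99570899501579, 'cx': 314.8796484602498, 'cy': 242.63413724829874, 'distortion': [-0.0704004088160499, 0.0, 0.0, 0.0, 0.0], 'hand_eye': [[-9.348710010862425e-05, -0.9621121966710953, -0.27265383231651297, 0.06806887487182071], [0.9999995
[... 156 characters left out ...]
832846245735], [0.0, 0.0, 0.0, 1.0]]}
{'clock': 0.0, 'q': array([-1.12102656e+00,  8.74795208e-02,  1.75125646e-01,  1.65976866e+00,
       -1.69088178e-05,  1.57078429e+00]), 'qvel': array([-0.00066535, -0.00102141,  0.00101501,  0.00096175,  0.00060731,
       -0.001768  ]), 'joint_torque': array([ 2.71482182e-03, -5.20384204e+01,  4.64804971e+01,  1.64380803e-02,
        2.21032997e-04,  3.57215612e-06]), 'ee_pos': array([ 0.23902466, -0.49512033,  0.241568  ]), 'tool_rot': array([-3.14026645e+00,  1.68928404e-05,  4.49781823e-01]), 'ft_force': array([ 0.91265715,  0.2496357 , -0.6884157 ]), 'ft_torque': array([-0.03482759,  0.01648768,  0.02821585]), 'gripper_width': 0.08534317292915525}
```

View pics/scene0.png

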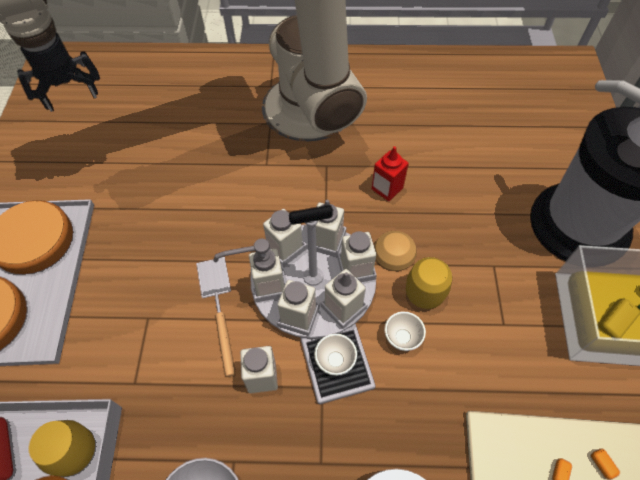

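View pics/top0.png

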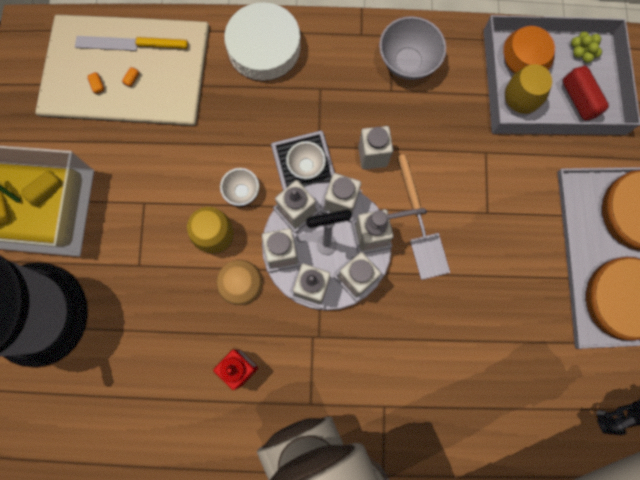

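Run:
```python
import cv2
a=cv2.imread("pics/top0.png")[130:310,230:460]; b=cv2.imread("pics/scene0.png")[190:410,190:460]
cv2.imwrite("pics/topc.png",cv2.resize(a,None,fx=3.4,fy=3.4,interpolation=cv2.INTER_CUBIC)[:600])
cv2.imwrite("pics/scc.png",cv2.resize(b,None,fx=2.7,fy=2.7,interpolation=cv2.INTER_CUBIC)[:600])
```

```text
(no output)
```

View pics/topc.png

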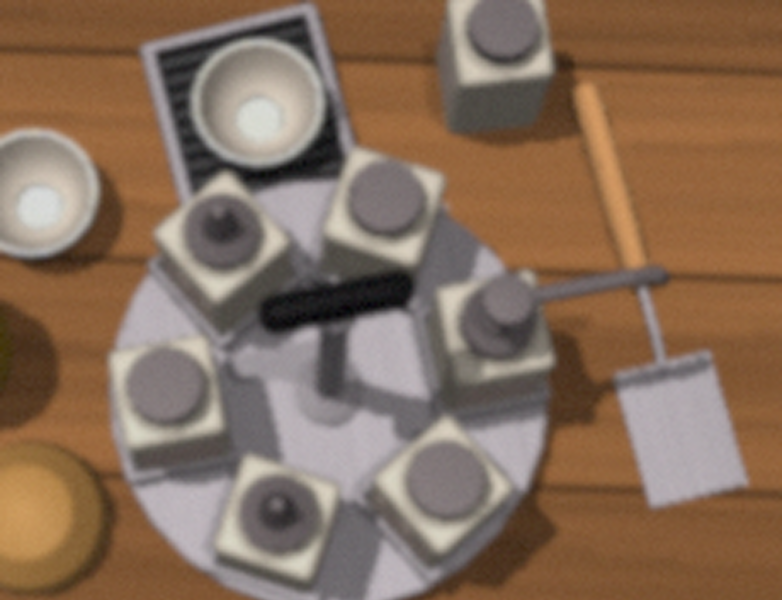

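View pics/scc.png

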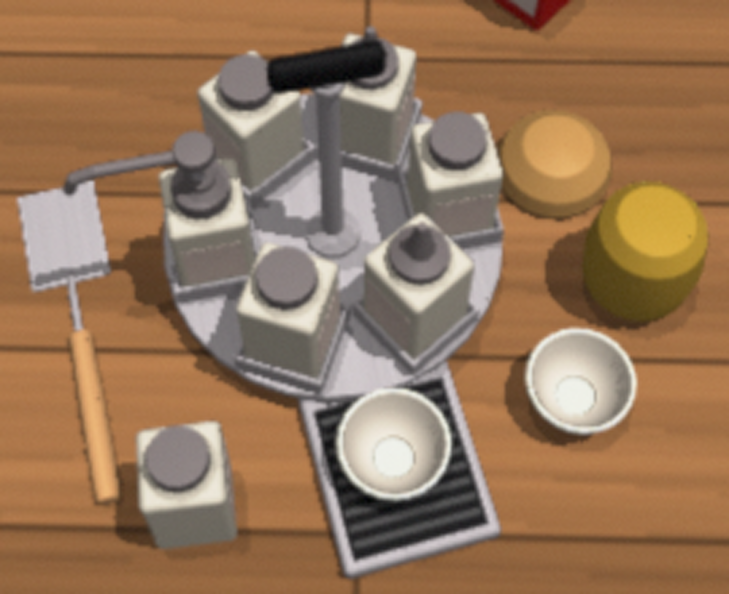

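The only black bar is at top (329,218) / scene (312,214). The only bottle with a pump is at top (378,222), and its spout tip is at (423,211). Things that could be mistaken for what I need are the red bottle at top (234,370), the spare bottle at (376,145) and the second bowl at (240,187). The bowl on the tray is at (306,160).

```bash
cat > h.py <<'E'
import numpy as np, cv2
from rig import env
def K(p):
    f=240/np.tan(np.radians(p['vfov'])/2); return np.array([[f,0,p['cx']],[0,f,p['cy']],[0,0,1]])
def ray(name,px):
    p=env.camera_params(name); R=np.array(p['R']);t=np.array(p['t'])
    u=cv2.undistortPoints(np.array([[px]],float),K(p),np.array(p['distortion']))[0,0]
    return -R.T@t, R.T@np.array([u[0],u[1],1])
def atz(name,px,z):
    o,d=ray(name,px); return (o+d*(z-o[2])/d[2])
def tri(a,b):
    A=[];B=[]
    for n,px in (("top",a),("scene",b)):
        o,d=ray(n,px);d/=np.linalg.norm(d);P=np.eye(3)-np.outer(d,d);A.append(P);B.append(P@o)
    return np.linalg.lstsq(np.vstack(A),np.hstack(B),rcond=None)[0]
T=lambda u,v:(u/3.4+230,v/3.4+130)
S=lambda u,v:(u/2.7+190,v/2.7+190)
E
python3 - <<'E'
from h import *
np.set_printoptions(precision=4,suppress=True)
pts={'barL':(T(272,310),S(376,57),.286),'barR':(T(402,290),S(275,72),.286),'barC':(T(337,300),S(326,65),.286),
'nozzle':(T(655,276),S(70,185),.185),'head':(T(508,303),S(194,152),.21),'bowl':(T(258,103),S(394,444),.06),
'postbase':(T(327,395),S(334,235),.04)}
for k,(a,b,z) in pts.items(): print(k,tri(a,b),atz('top',a,z),atz('scene',b,z))
E
```

```text
barL [0.5426 0.0626 0.2831] [0.5419 0.0622 0.286 ] [0.5445 0.0631 0.286 ]
barR [ 0.5552 -0.0035  0.2824] [ 0.5543 -0.0034  0.286 ] [ 0.5575 -0.0032  0.286 ]
barC [0.549  0.0297 0.2822] [0.5481 0.0294 0.286 ] [0.5514 0.0302 0.286 ]
nozzle [ 0.5908 -0.151   0.1858] [ 0.5908 -0.1501  0.185 ] [ 0.5903 -0.1522  0.185 ]
head [ 0.5695 -0.0653  0.1986] [ 0.5669 -0.065   0.21  ] [ 0.5759 -0.0627  0.21  ]
bowl [0.7299 0.0805 0.0507] [0.7268 0.0796 0.06  ] [0.733  0.0809 0.06  ]
postbase [0.5467 0.0309 0.0243] [0.5438 0.0306 0.04  ] [0.5544 0.0319 0.04  ]
```

Averaging both cameras, the axis is at about (0.549, 0.030), the bar and spout bear about -78°, and the bowl bears about +15.5°. I therefore turn about +93° counter-clockwise. First I raise the arm and see how yaw maps to q6.

drive_tool --pt "0 0 0 0 0 3 100" --pt "0 0 0 0 0 4 100" --pt "0 0 5 0 0 4 100" --pt "0 0 5 2 4 1 100" --pt "0 0 0 2 4 0 100"

```text
clock: 0.72
ee_pos: [0.2795, -0.4148, 0.3627]
tool_rot: [3.141, -0.0, 0.624]
ft_force: [0.2, 0.6, -0.1]
gripper_width: 0.0852
```

Run:
```python
from rig import env
s=env.read_state();print(s['clock'],s['q'],s['ee_pos'],s['tool_rot'])
```

```text
0.725 [-9.77902628e-01  4.89007561e-02  3.77063012e-01  1.89841275e+00
  1.32156529e-04  1.53932541e+00] [ 0.27954743 -0.41484497  0.36268271] [ 3.14104294e+00 -1.14916173e-04  6.24364682e-01]
```

drive_tool --pt "0 0 6 2.5 4 0 100" --pt "0 0 6 2.5 4 0 100" --pt "0 0 6 2.5 4 0 100" --pt "0 0 6 2.5 4 0 100" --pt "0 0 6 2.5 4 0 100" --pt "0 0 6 2.5 4 0 100" --pt "0 0 6 2.5 4 0 100" --pt "0 0 6 2.5 4 0 100" --pt "0 0 6 2.5 4 0 100" --pt "0 0 6 2.5 4 0 100"

```text
clock: 1.98
ee_pos: [0.5297, -0.0138, 0.362]
tool_rot: [-3.141, 0.0, 1.675]
ft_force: [0.3, -0.9, 0.7]
gripper_width: 0.0854
```

drive_tool --pt "0 0 5.7 1.5 2.5 0 100" --pt "0 0 0 0.5 2 0 100" --pt "0 0 0 0 0 0 100" --pt "0 0 0 0 0 0 100"

```text
clock: 2.48
ee_pos: [0.5487, 0.0291, 0.3625]
tool_rot: [3.141, 0.0, 1.769]
ft_force: [0.1, -0.6, -0.6]
gripper_width: 0.0852
```

Run:
```python
from rig import env
import cv2
s=env.read_state();print(s['clock'],s['q'],s['ee_pos'],s['tool_rot'])
cv2.imwrite("pics/w1.png",env.get_image("wrist"))
```

```text
2.475 [ 5.31450677e-02  1.73118660e-01  5.13058706e-01  1.91056871e+00
 -2.44730809e-04  1.42540693e+00] [0.54873693 0.029123   0.36253845] [3.14146222e+00 2.66439006e-04 1.76933076e+00]
```

View pics/w1.png

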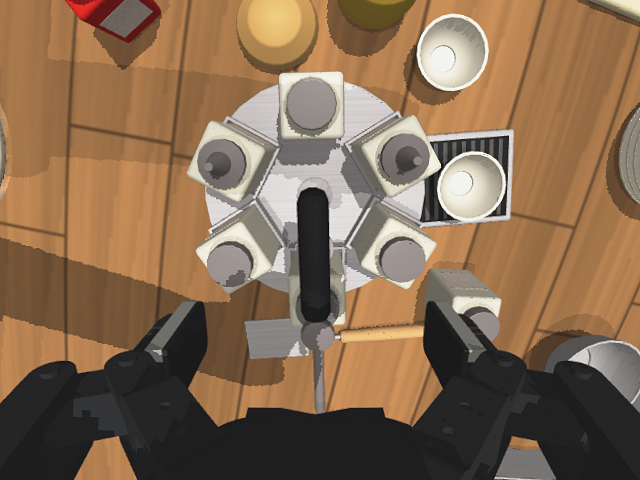

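The bar, at (313,190) to (315,320), lies between the open fingers and square to the jaws. The fingers clear everything else. I refine the bearings from this view.

```bash
cat >> h.py <<'E'
from scipy.spatial.transform import Rotation as Ro
def watz(px,z,s):
    p=env.camera_params('wrist'); H=np.array(p['hand_eye'])
    u=cv2.undistortPoints(np.array([[px]],float),K(p),np.array(p['distortion']))[0,0]
    R=Ro.from_euler('xyz',s['tool_rot']).as_matrix()
    o=R@H[:3,3]+s['ee_pos']; d=R@H[:3,:3]@np.array([u[0],u[1],1])
    return o+d*(z-o[2])/d[2]
E
python3 - <<'E'
from h import *
np.set_printoptions(precision=4,suppress=True)
s=env.read_state()
for k,px,z in (('barA',(312.5,192),.298),('barB',(315,320),.298),('nozzle',(320,410),.185),('bowl',(471,186),.06),('postbase',(315,187),.04)): print(k,watz(px,z,s))
E
```

```text
barA [0.5382 0.0694 0.298 ]
barB [ 0.5543 -0.0039  0.298 ]
nozzle [ 0.5909 -0.1606  0.185 ]
bowl [0.7257 0.0813 0.06  ]
postbase [0.5454 0.0404 0.04  ]
```

drive_tool --pt "0 0 0 0 0 -2.5 100" --pt "0 0 0 0 0.1 -2.5 100" --pt "0 0 0 0 0 -2 100" --pt "0 0 0 0 0 -1.5 100" --pt "0 0 0 0 0 0 100"

```text
clock: 3.15
ee_pos: [0.5484, 0.0298, 0.2767]
tool_rot: [-3.14, -0.0, 1.769]
ft_force: [1.1, -0.9, 0.1]
gripper_width: 0.0851
```

drive_tool --pt "0 0 0 0 0 0 40" --pt "0 0 0 0 0 0 30" --pt "0 0 0 0 0 0 20" --pt "0 0 0 0 0 0 10" --pt "0 0 0 0 0 0 0" --pt "0 0 0 0 0 0 0" --pt "0 0 0 0 0 0 0" --pt "0 0 0 0 0 0 0" --squeeze 30

```text
clock: 4.15
ee_pos: [0.5479, 0.0306, 0.2778]
tool_rot: [-3.14, -0.0, 1.771]
ft_force: [-9.6, -1.9, 3.7]
gripper_width: 0.0177
```

drive_tool --pt "0 0 0 -0.1 0 0 0" --pt "0 0 1 0 0 0 0" --pt "0 0 2 0 0 0 0" --pt "0 0 3 0 0 0 0" --pt "0 0 3 0 0 0 0" --pt "0 0 3 0 0 0 0" --pt "0 0 3 0 0 0 0" --pt "0 0 2 0 0 0 0" --pt "0 0 1 0 0 0 0" --pt "0 0 0 0 0 0 0"

```text
clock: 5.4
ee_pos: [0.5479, 0.0306, 0.2778]
tool_rot: [-3.142, 0.0, 2.086]
ft_force: [-4.8, -1.8, 5.5]
gripper_width: 0.0176
```

drive_tool --pt "0 0 1 -0.05 0 0 0" --pt "0 0 2 0 0 0 0" --pt "0 0 4 0 0 0 0" --pt "0 0 5 0 0 0 0" --pt "0 0 5 0 0 0 0" --pt "0 0 5 0 0 0 0" --pt "0 0 4 0 0 0 0" --pt "0 0 3 0 0 0 0" --pt "0 0 1 0 0 0 0" --pt "0 0 0 0 0 0 0"

```text
clock: 6.65
ee_pos: [0.5479, 0.0306, 0.2777]
tool_rot: [3.141, 0.001, 2.61]
ft_force: [-1.7, -2.1, 5.0]
gripper_width: 0.0177
```

drive_tool --pt "0 0 1 0 0 0 0" --pt "0 0 2 0 0 0 0" --pt "0 0 4 0 0 0 0" --pt "0 0 5 0 0 0 0" --pt "0 0 5 0 0 0 0" --pt "0 0 5 0 0 0 0" --pt "0 0 4 0 0 0 0" --pt "0 0 3 0 0 0 0" --pt "0 0 1 0 0 0 0" --pt "0 0 0 0 0 0 0"

```text
clock: 7.9
ee_pos: [0.5479, 0.0306, 0.2777]
tool_rot: [-3.141, 0.001, 3.134]
ft_force: [-0.7, -0.9, 5.9]
gripper_width: 0.0178
```

Run:
```python
from h import *
s=env.read_state();print(s['clock'],s['q'],s['ee_pos'],s['tool_rot'],s['ft_force'])
a=env.get_image("top");b=env.get_image("scene")
cv2.imwrite("pics/topc2.png",cv2.resize(a[130:310,230:460],None,fx=3.4,fy=3.4,interpolation=cv2.INTER_CUBIC)[:600])
cv2.imwrite("pics/scc2.png",cv2.resize(b[190:410,190:460],None,fx=2.7,fy=2.7,interpolation=cv2.INTER_CUBIC)[:600])
```

```text
7.9 [ 5.59678368e-02  9.97119362e-02  2.59188251e-01  1.72911657e+00
 -2.97734652e-04  6.37712511e-02] [0.54793248 0.03061695 0.27774157] [-3.14136920e+00  1.17269996e-03  3.13378920e+00] [-0.69522162 -0.85851023  5.92231711]
```

View pics/topc2.png

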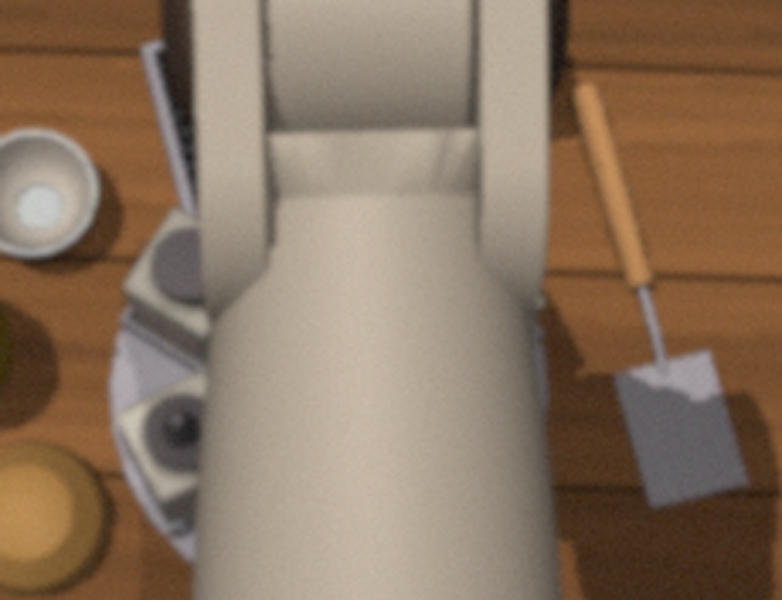

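View pics/scc2.png

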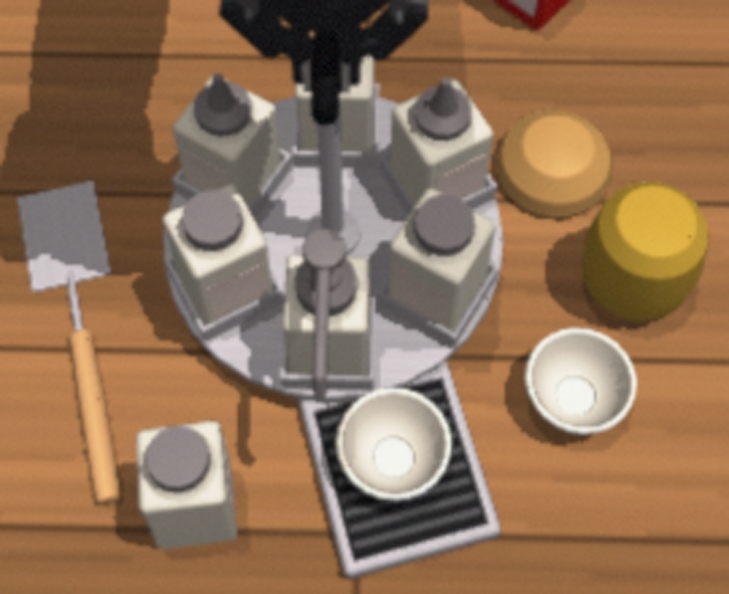

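The pump now faces nearly forward, with its spout tip at scene crop (320,392). Every bottle is upright, and the bowl is unmoved at (394,444).

Run:
```python
from h import *
n=atz('scene',S(320,391),.184);b=np.array([.7299,.0805,0]);b2=atz('scene',S(394,444),.06)
for c in ((.5479,.0306),(.549,.030)):
  f=lambda p:(np.degrees(np.arctan2(p[1]-c[1],p[0]-c[0])),np.hypot(p[1]-c[1],p[0]-c[0]))
  print(n,f(n),b2,f(b),f(b2))
```

```text
[0.7389758  0.03001397 0.184     ] (np.float64(-0.17572640656107263), np.float64(0.191076701812138)) [0.73295143 0.08094478 0.06      ] (np.float64(15.33234027668802), np.float64(0.18871674541492067)) (np.float64(15.219437160086253), np.float64(0.19177754626811241))
[0.7389758  0.03001397 0.184     ] (np.float64(0.004212632066757376), np.float64(0.18997580364331818)) [0.73295143 0.08094478 0.06      ] (np.float64(15.597594300098104), np.float64(0.18781655944032194)) (np.float64(15.479905923385292), np.float64(0.19087560830628933))
```

15.5° remain.

drive_tool --pt "0 0 1 0 0 0 0" --pt "0 0 2 0 0 0 0" --pt "0 0 3 0 0 0 0" --pt "0 0 3 0 0 0 0" --pt "0 0 3 0 0 0 0" --pt "0 0 2 0 0 0 0" --pt "0 0 1.5 0 0 0 0" --pt "0 0 0 0 0 0 0" --pt "0 0 0 0 0 0 0" --pt "0 0 0 0 0 0 0"

```text
clock: 9.25
ee_pos: [0.5479, 0.0306, 0.2777]
tool_rot: [-3.141, 0.001, -2.879]
ft_force: [-1.1, -0.9, 5.3]
gripper_width: 0.0178
```

Run:
```python
from h import *
s=env.read_state();print(s['clock'],s['qvel'],s['tool_rot'],s['ft_force'],s['gripper_width'])
cv2.imwrite("pics/scc3.png",cv2.resize(env.get_image("scene")[190:410,190:460],None,fx=2.7,fy=2.7,interpolation=cv2.INTER_CUBIC)[:600])
cv2.imwrite("pics/w3.png",env.get_image("wrist"))
```

```text
9.25 [ 6.35303658e-05 -1.46099160e-04  1.63714475e-03 -8.88527979e-04
 -7.75449535e-04  6.48828015e-04] [-3.14112005e+00  1.03440933e-03 -2.87913678e+00] [-1.10559579 -0.90107532  5.27406288] 0.01781121148027918
```

View pics/scc3.png

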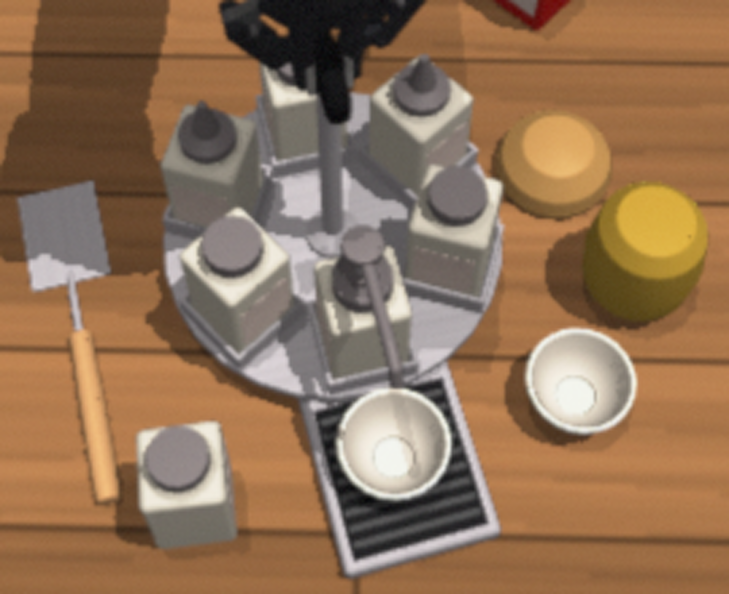

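View pics/w3.png

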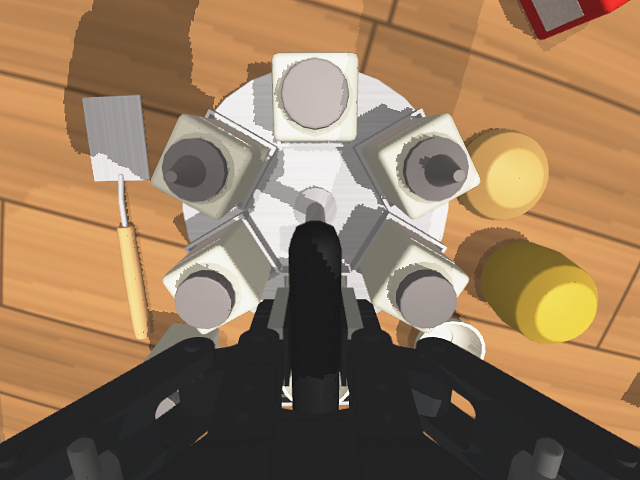

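In the scene crop the spout tip is at (397,384), over the bowl, whose rim centre is still at (394,444). All bottles are upright, and the bar is held between the pads.

Run:
```python
from h import *
n=atz('scene',S(397,384),.184);b=atz('scene',S(394,444),.06)
print(n,b,(n-b)[:2])
```

```text
[0.73312354 0.08026008 0.184     ] [0.73295143 0.08094478 0.06      ] [ 0.00017211 -0.00068469]
```

drive_tool --pt "0 0 0 0 0 0 0" --pt "0 0 0 0 0 0 0" --pt "0 0 0 0 0 0 0" --pt "0 0 0 0 0 0 0" --squeeze 40

```text
clock: 9.85
ee_pos: [0.5479, 0.0306, 0.2778]
tool_rot: [-3.141, 0.001, -2.879]
ft_force: [-1.7, -1.5, 5.9]
gripper_width: 0.0174
```

Run:
```python
from rig import env
print(env.sign_off())
```

```text
the job is handed in; nothing more can be done
None
```

I gripped the black bar, turned the carousel about 93° counter-clockwise until the pump faced front, and handed the job in at about 9.9 s still holding the bar. `sign_off` reports no verdict.

- **Spout position:** in the last scene picture the spout tip is about 1 mm from the bowl's middle, seen from above. The limit is 18 mm. The calibration is only good to about 2 mm, and the two cameras differed by up to about 6 mm on the bowl's position.
- **Hold:** the commanded grip is 40 N and the jaws stopped on the bar at 17.4 mm. The joints were nearly still (under 0.002 rad/s) just before I raised the grip from 30 N. I did not measure the contact force on the bar itself.
- **Surroundings:** all six bottles are upright in their pockets and the bowl has not visibly moved. The surrounding things look untouched too. The top camera was blocked by the arm after the turn, so these last checks rest on the scene and wrist views.

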